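Clamp the tablet tube in the one-handed opening aid

ROBOT

A 6-joint arm with a two-finger parallel gripper is mounted at the origin on the work surface. World frame = base frame: x ahead of the robot, y to its left, z up, the work surface at z = 0. Lengths are in m, angles in rad, forces in N, time in s.
With the tool pointing down it reaches from about 0.375 to 0.975 m from the base axis. Payload 3.8 kg.
Tool frame: the origin (TCP) lies on the centre line of the jaws, within the pads' length; the fingertips stand 14 mm ahead of it and the grasp point (between the pads) lies 5 mm behind it; x points along the fingers, y is the direction in which the jaws open and shut, and the axes are right-handed (so a half turn about x gives the same grasp; the last joint's range is limited). The gripper opens to 85 mm and grips with 20 to 120 N. Pads are 22 mm wide; open, the fingers measure 114 mm over their backs; the gripper's body (76 mm by 85 mm) begins 54 mm behind the grasp point. The pads swing forward as they close: fully open they stand 13 mm farther back than shut.
Start: joints at [-1.167, 0.264, 1.604, -0, 1.274, -0.037], TCP at [0.288, -0.61, 0.245] pointing down, gripper open.
Joint ranges: [-2.63, 2.63], [-0.94, 2.18], [0.31, 2.57], [-1.31, 4.45], [0, 2.66], [-2.55, 2.55]. Speed limits (rad/s): [2.57, 2.57, 3.14, 3.14, 3.14, 3.14].

INTERFACE

Orientations are given as a rotation vector (axis times angle).
In Python, from workcell import bot gives the robot as it stands.
- The arm moves only by the shell command python3 -m creep 'ROWS' [FORCE]. ROWS is JSON, a list of rows, each an object with "grip": the finger opening in cm, from 0 to 8.54; "dp": the shift along the tool's x, y, z in cm, a list of three; "rotation": the turn, a rotation vector about the tool's x, y, z in rad, a list of three. A call has 1 to 5 rows; each row is the pose to reach, as a shift and turn from the pose commanded when the call began, along the tool's axes at that moment; what a row does not reach only later rows make up. A row lasts 1/12 s, in which the tool goes at most 41.7 mm and 7.16 degrees, less where a joint would pass 70% of its speed; a pose out of reach is approached as far as the arm can. A call with a gripper value outside its range is refused whole. The fingers move at their own pace and stop on an object; FORCE is the grip in N (left out, the last holds). Time passes only in rows, so rows that repeat a pose let the fingers close. It gives the time, the measured TCP pose, the force and the opening at its end, in the units of the state.
- bot.read_state(): the state, without advancing time (a new reading comes with each control period).
- bot.read_camera(name): name is "side" or "top"; returns (picture, depth): 480x640x3 uint8, red, green, blue; 480x640 float32, m along the optical axis (not along the pixel's ray), 0 where there is no reading.
- bot.get_calibration(name): a dict with "fx", "fy", "cx", "cy" (pixels), "rvec" (rotation vector, rad) and "tvec" (3), from world to camera coordinates, as OpenCV has them. Camera axes: x right, y down, z forward; pixel columns grow to the right and rows downward; lengths in m; the calibration is good to about 2 mm. A picture is of the moment at which its call begins. get_calibration takes no time and is no camera call.
- bot.finish_job(): hands the job in, once; it reports no verdict.
The state is a dict: "time": time; "q": joint angles; "joint_vel": joint speeds; "joint_torque": joint torques, N m; "tool_pos": TCP position; "tcp_rot": TCP orientation; "wrist_force": force on the tool from outside, world axes, zero at the start; "torque": the same for the moment, N m; "width": opening from 0.0 (shut) to 1.0 (fully open).
Only numpy, scipy, OpenCV 4.12 (cv2) and the standard library are available. Lean on these libraries where they do the work, as an engineer would, in place of code of your own. Each camera call takes 0.05 s, during which the arm holds its last target.

TASK

Stand the closed tablet tube upright in the pocket of the one-handed opening aid, all the way down on the pocket's floor, and let go of it. Then, with the gripper's fingers shut, push the aid's lever through its quarter turn and lean it against its end stop with about 10 N for a second, so that the tube is clamped for unscrewing; never push the lever with more than 16 N nor ram the tube down with more than 20 N. Then back off with the lever left over and the tube held fast, and leave the other things on the shelf where they are.

Things in the scene. Friction and masses are not known exactly. Their poses are not given: they have to be found in the camera images.
- tube_mid (a point): The loose closed tablet tube: plain aluminium cylinder, 30 mm in diameter, 90 mm tall, with a ribbed aluminium twist cap (top 17 mm, 31 mm wide), upright on the shelf, 50 to 100 g, slimmest of the upright things. The point is on its axis half-way up, 45 mm above its underside; z along its axis. Its foot has a 3 mm chamfer. Grip it on its upper half.
- clamp: The one-handed opening aid, fixed: a white base plate (x -84 to 48, y -34 to 34, top at z 8 mm) with a pocket for the tube. Origin on the shelf surface below the pocket's axis, z up. Two white side walls flank the pocket (inner faces at y = -16.5 and 16.5, x -16 to 18, top at z 36 mm). Hold the tube with fingers apart along the clamp's y; along x the lever's hub is in the way.
- seat: Thin rubber pad on the pocket's floor. Origin at the pad's underside, 8 mm above the shelf; its top is 2 mm higher.
- pocket (a point): Centre of the pocket's floor (top of the rubber pad), 10 mm above the shelf, at clamp x = 0, y = 0. The seated tube's half-way point lies 45 mm above it; once clamped the tube stands about 2 to 3 mm to the clamp's +x side. On the -x side of the pocket is the lever's steel cam (top at z 32 mm), which leaves the tube 0.5 to 1.5 mm of play.
- jaw_face (a point): Middle of the rubber jaw's face on the pocket's +x side (clamp x = 16 mm, jaw top at z 34 mm). It is sprung: yields along +x from 8 N, 4 N more per mm. The white back wall behind it has its top at z 42 mm.
- pivot (a point): The lever's upright turning axis, at clamp x = -31.4 mm, y = 0, at half the height of the lever bar (46 mm above the shelf).
- lever_end (a point): Middle of the free end of the aluminium lever bar, 85 mm from the pivot; its y axis points along the bar. The bar is level, straight, 12 mm wide and 16 mm tall (z 38 to 54 mm). Its end stop is a black upright block (12 x 14 mm, top at z 50 mm, 31 to 45 mm from the pivot) in a curved slot of the base plate, beyond the bar's leading side; nothing is under the bar's outer third but the shelf.
- cam_lever (a joint): Lever angle, rad, anticlockwise from above. At 0 (open; starts within 0.12) the bar points to the clamp's +y; at 1.57 to its -x. The stop is adjustable and set differently each time: the lever meets it somewhere from 1.33 to 1.72, to be felt; it is hard. Friction keeps the lever where it is left; turning it takes 1 to 5 N at 65 mm from the pivot, most while the cam squeezes the tube.
- pill_jar: Amber glass jar with a white cap, 40 mm wide, 66 mm tall, loose; leave alone. Origin under its centre.
- cream_pot: White ceramic pot with a cap, 52 mm wide, 45 mm tall, loose; leave alone. Origin under its centre.
- denture_box: Mint plastic denture box with its flip lid shut, 80 x 100 x 53 mm, fixed; keep off. Origin under its centre.
- brush_holder: White ceramic toothbrush holder, 72 mm wide and 100 mm tall, with two brushes reaching 190 mm, loose; leave alone. Origin under its centre.
- tweezers: Steel tweezers lying flat, 95 x 13 x 7 mm along their x, loose; leave alone. Origin under their centre.
- magnifier: Small chrome-framed magnifying glass (66 mm lens frame) tilted on its folding stand, about 90 mm tall, loose; leave alone. Origin under the centre of its foot.
- tumbler: White ceramic tumbler, 66 mm wide, 95 mm tall, loose; leave alone. Origin under its centre.
Not all that is in view belongs to the job. Leave any green or yellow look-alike of the part that bears tube_mid alone.

How it is judged:
By the outcome, as a careful person would: the job done as asked, in the order asked, and still so for the second after the job is handed in, with the robot touching nothing.
It also fails if it takes over 72 s, if anything falls off the work surface, if the arm or the gripper's body presses on something with over 40 N, if the wrist force passes 120 N, or if a joint passes its speed limit or range.

## Working session

There is one attempt and no reset: what is moved stays moved. The work goes in short steps, Python scripts to look and compute and a shell command to move; the robot and the scene stay as the last step left them, time stands still between calls to the robot, and variables do not carry over. Pictures are saved under pics/ and viewed, and the job is handed in when it is done.

```bash
ls; mkdir -p pics; python3 - <<'E'
from workcell import bot
import cv2,numpy as np
for n in("side","top"):
    im,d=bot.read_camera(n); cv2.imwrite(f"pics/{n}0.png",im[:,:,::-1]); np.savez(f"pics/{n}0.npz",im=im,d=d); print(n,bot.get_calibration(n))
s=bot.read_state(); print(s)
E
```

```text
pics
side {'fx': 529.9077648546618, 'fy': 529.9077648546618, 'cx': 320.06119083835864, 'cy': 232.89485133293175, 'rvec': array([ 2.46818063, -0.13929733,  0.03554345]), 'tvec': array([-0.59392545,  0.09421714,  1.31121402])}
top {'fx': 499.51369804659015, 'fy': 499.51369804659015, 'cx': 315.63905071901013, 'cy': 240.3932693999464, 'rvec': array([ 2.16360488, -2.22087003,  0.09446677]), 'tvec': array([0.01435912, 0.58268607, 1.02481365])}
{'time': 0.1, 'q': array([-1.16690774e+00,  2.64708640e-01,  1.60523512e+00,  1.34217432e-05,
        1.27370176e+00, -3.69079637e-02]), 'joint_vel': array([-0.00119758, -0.00299344, -0.00245123,  0.00025948, -0.00130269,
        0.00010908]), 'joint_torque': array([ 9.00281284e-04, -5.16707253e+01, -3.68588841e+01, -6.75085630e-05,
        6.24021210e-03,  1.64065131e-05]), 'tool_pos': array([ 0.28774506, -0.60989965,  0.24406697]), 'tcp_rot': array([ 1.9777066 ,  0.44520696, -1.97844032]), 'wrist_force': array([-0.19546121, -0.74741618, -0.04924903]), 'torque': array([ 0.05721197, -0.01901163, -0.01999401]), 'width': 1.002006494147322}
```

View pics/side0.png

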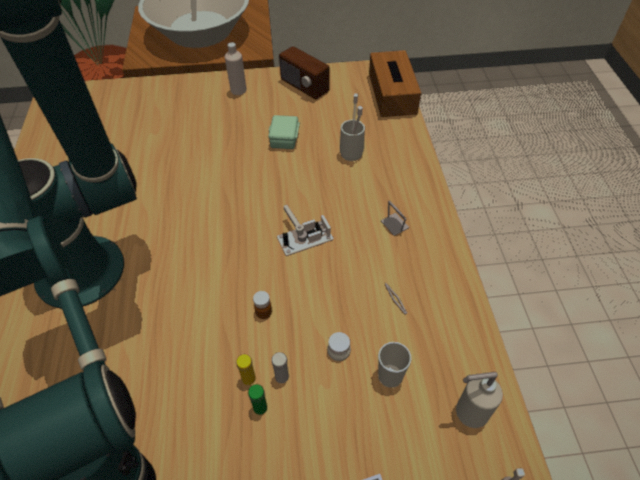

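View pics/top0.png

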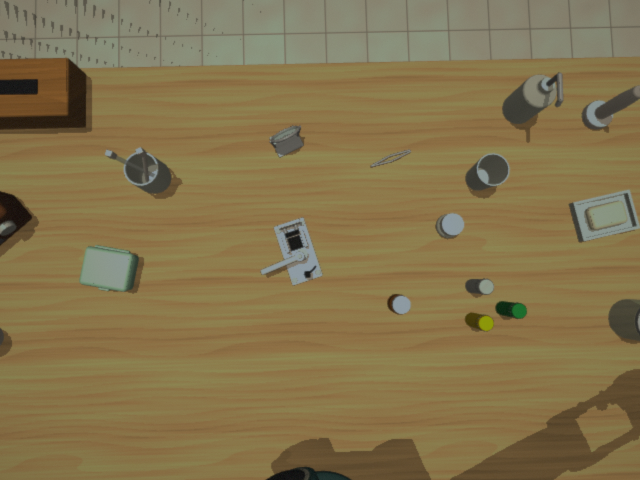

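Candidates for the tube: plain silver cylinder (side 280,367; top 485,287), yellow look-alike (side 246,370; top 485,323), green look-alike (side 258,399; top 518,311), and amber pill jar (side 262,305; top 401,305). I choose the silver one. Next come close crops of it and of the aid.

```bash
cat > h.py <<'E'
import numpy as np,cv2
from workcell import bot
def cal(n):
    c=bot.get_calibration(n);R=cv2.Rodrigues(c['rvec'])[0];K=np.array([[c['fx'],0,c['cx']],[0,c['fy'],c['cy']],[0,0,1]]);return K,R,c['tvec'],c['rvec']
def onz(n,u,v,z):
    K,R,t,_=cal(n);d=R.T@np.linalg.solve(K,[u,v,1.]);o=-R.T@t;return o+d*(z-o[2])/d[2]
def proj(n,P):
    K,R,t,r=cal(n);return cv2.projectPoints(np.array(P,float).reshape(-1,1,3),r,t,K,None)[0][:,0]
def cloud(n,d):
    K,R,t,_=cal(n);v,u=np.mgrid[:480,:640];p=np.stack([(u-K[0,2])/K[0,0]*d,(v-K[1,2])/K[1,1]*d,d],-1);return (p-t)@R
E
python3 - <<'E'
from h import *
a=np.load('pics/top0.npz');b=np.load('pics/side0.npz')
def crop(im,u,v,w,h,f): return cv2.resize(im[v:v+h,u:u+w,::-1],None,fx=f,fy=f,interpolation=cv2.INTER_CUBIC)
A=crop(a['im'],250,205,90,90,4.4444);B=crop(b['im'],260,190,90,90,4.4444)
C=crop(a['im'],440,270,90,45,4.4444);D=crop(b['im'],230,340,90,45,4.4444)
cv2.imwrite('pics/crop.png',np.vstack([np.hstack([A,B]),np.hstack([C,D])]))
P=cloud('top',a['d'])
for u,v in [(485,287),(485,290),(401,305),(452,225),(297,240),(285,265),(295,240),(307,272),(303,258),(300,270),(290,225),(360,260)]: print(u,v,P[v,u].round(4))
P=cloud('side',b['d'])
for u,v in [(280,358),(280,370),(262,298)]: print(u,v,P[v,u].round(4))
E
```

```text
485 287 [ 0.4784 -0.3272  0.0911]
485 290 [ 0.4726 -0.3268  0.0912]
401 305 [ 0.4466 -0.1663  0.0663]
452 225 [ 0.606  -0.2826  0.0419]
297 240 [0.5857 0.0384 0.0068]
285 265 [0.5325 0.0631 0.0482]
295 240 [0.5856 0.0426 0.0091]
307 272 [0.5171 0.0188 0.05  ]
303 258 [0.5456 0.0262 0.0524]
300 270 [0.522  0.0336 0.0077]
290 225 [0.6152 0.0515 0.0344]
360 260 [ 0.5401 -0.0948 -0.0021]
280 358 [ 0.4811 -0.3316  0.0926]
280 370 [ 0.4786 -0.3474  0.0712]
262 298 [ 0.4493 -0.172   0.068 ]
```

View pics/crop.png

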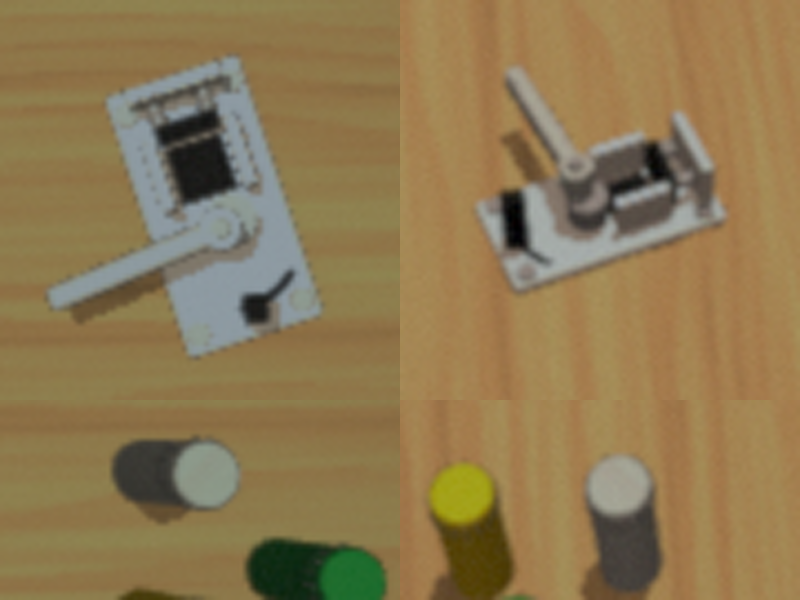

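```bash
cat > meas.py <<'E'
from h import *
def mask(im,box,smax):
    u,v,w,h=box;hsv=cv2.cvtColor(im,cv2.COLOR_RGB2HSV);m=np.zeros((480,640),np.uint8)
    m[v:v+h,u:u+w]=(hsv[v:v+h,u:u+w,1]<smax)*255
    return m
E
python3 - <<'E'
from meas import *
for n,box in (('top',(255,210,75,85)),('side',(270,200,70,60))):
    im=np.load(f'pics/{n}0.npz')['im']
    # upsample
    f=8;u,v,w,h=box
    c=cv2.resize(im[v:v+h,u:u+w],None,fx=f,fy=f,interpolation=cv2.INTER_CUBIC)
    hsv=cv2.cvtColor(c,cv2.COLOR_RGB2HSV)
    print(n,'S',np.percentile(hsv[...,1],[5,25,50,75]))
    m=(hsv[...,1]<75).astype(np.uint8)*255
    cv2.imwrite(f'pics/m_{n}.png',cv2.resize(np.hstack([m]),None,fx=.8,fy=.8))
E
```

```text
top S [ 16.  32. 119. 125.]
side S [  9.  49. 128. 133.]
```

View pics/m_top.png

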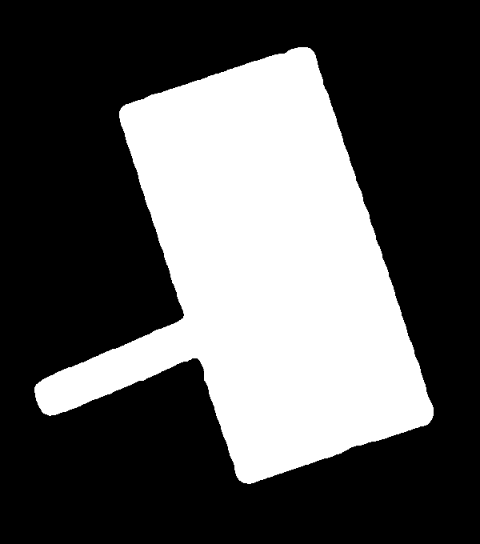

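View pics/m_side.png

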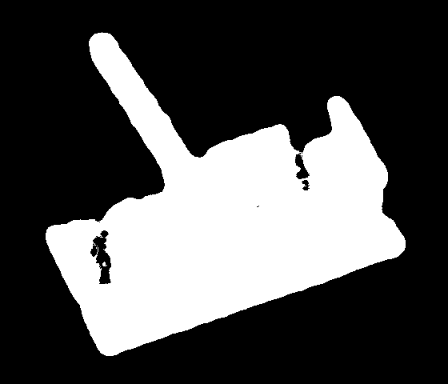

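The saturation masks separate the aid cleanly from the wood in both views. Next I fit the plate, lever and tube.

```bash
python3 - <<'E'
from meas import *
im=np.load('pics/top0.npz')['im']
print('camtop',(-cal('top')[1].T@cal('top')[2]).round(3),'camside',(-cal('side')[1].T@cal('side')[2]).round(3))
f=8
def up(im,box):
    u,v,w,h=box;c=cv2.resize(im[v:v+h,u:u+w],None,fx=f,fy=f,interpolation=cv2.INTER_CUBIC);return cv2.cvtColor(c,cv2.COLOR_RGB2HSV)
def px(p,box): return (np.array(p)+.5)/f-.5+np.array(box[:2])
box=(255,210,75,85)
m=(up(im,box)[...,1]<75).astype(np.uint8)*255
o=cv2.morphologyEx(m,cv2.MORPH_OPEN,cv2.getStructuringElement(cv2.MORPH_ELLIPSE,(161,161)))
cs=cv2.findContours(o,cv2.RETR_EXTERNAL,cv2.CHAIN_APPROX_NONE)[0]
r=cv2.minAreaRect(max(cs,key=cv2.contourArea)); b=px(cv2.boxPoints(r),box)
W=np.array([onz('top',*p,.008) for p in b]);print('corners',b.round(1).tolist(),W.round(4))
L=[np.linalg.norm(W[i]-W[i-1]) for i in range(4)];print('sides',np.round(L,4))
c=W.mean(0)
e=W[1]-W[0] if L[1]>L[2] else W[2]-W[1]
e/=np.linalg.norm(e); e=e*np.sign(e[0]); yaw=np.arctan2(e[1],e[0]);y=np.array([-e[1],e[0],0])
pocket=c+.018*e; print('yaw',yaw,'pocket',pocket.round(4),'pivot',(pocket-.0314*e).round(4))
np.savez('clamp.npz',yaw=yaw,pocket=pocket)
# lever
l=cv2.subtract(m,cv2.dilate(o,np.ones((25,25))));n_,lab,st,ce=cv2.connectedComponentsWithStats(l);k=1+np.argmax(st[1:,4])
pts=np.argwhere(lab==k)[:,::-1].astype(np.float32);vx,vy,x0,y0=cv2.fitLine(pts,cv2.DIST_L2,0,.01,.01).ravel()
s=(pts-[x0,y0])@[vx,vy];ends=[px((x0+vx*t,y0+vy*t),box) for t in (s.min(),s.max())]
for p in ends: 
    w=onz('top',*p,.054);print('lever',p,w.round(4),'clamp', ((w-pocket)@e).round(4),((w-pocket)@y).round(4))
def tube(n,box,z):
    im=np.load(f'pics/{n}0.npz')['im'];h=up(im,box);m=((h[...,1]<60)&(h[...,2]>130)).astype(np.uint8)*255
    cs=cv2.findContours(m,cv2.RETR_EXTERNAL,cv2.CHAIN_APPROX_NONE)[0];cc=max(cs,key=cv2.contourArea);E=cv2.fitEllipse(cc)
    p=px(E[0],box);print(n,'tube',p.round(2),'dia px',np.array(E[1])/f,onz(n,*p,z).round(4))
tube('top',(470,272,30,30),.09);tube('side',(268,346,26,26),.09)
# pocket from side
print('side proj pocket floor/pivot/lever top',proj('side',[pocket+[0,0,.002],pocket-.0314*e+[0,0,.046]]).round(1))
box=(270,200,70,60)
ims=np.load('pics/side0.npz')['im'];v=ims[190:280,260:350,::-1];v=cv2.resize(v,None,fx=6,fy=6,interpolation=cv2.INTER_CUBIC)
def P3(x,yy,z): return pocket*[1,1,0]+e*x+y*yy+[0,0,z]
pts=[P3(-.084,-.034,.008),P3(.048,-.034,.008),P3(.048,.034,.008),P3(-.084,.034,.008),P3(-.0314,0,.054),P3(-.016,-.0165,.036),P3(.018,-.0165,.036),P3(.018,.0165,.036),P3(-.016,.0165,.036)]
for q in proj('side',pts): cv2.circle(v,tuple(int(a) for a in (q-[260,190]+.5)*6),3,(0,0,255),-1)
t=im[205:295,250:340,::-1];t=cv2.resize(t,None,fx=6,fy=6,interpolation=cv2.INTER_CUBIC)
for q in proj('top',pts): cv2.circle(t,tuple(int(a) for a in (q-[250,205]+.5)*6),3,(0,0,255),-1)
cv2.imwrite('pics/chk.png',cv2.resize(np.hstack([t,v]),(800,400)))
E
```

```text
camtop [0.509 0.016 1.063] camside [ 0.52  -0.802  1.081]
corners [[271.7, 226.7], [303.0, 216.1], [323.0, 275.2], [291.7, 285.8]] [[ 0.6153  0.0913  0.008 ]
 [ 0.6362  0.0244  0.008 ]
 [ 0.5099 -0.0146  0.008 ]
 [ 0.4894  0.0519  0.008 ]]
sides [0.1319 0.0701 0.1323 0.0695]
yaw 0.29923847293918476 pocket [0.5799 0.0436 0.008 ] pivot [0.5499 0.0343 0.008 ]
lever [260.33384895 272.44522095] [0.5187 0.1127 0.054 ] clamp -0.0381 0.0841
lever [282.86181259 262.80740356] [0.5369 0.067  0.054 ] clamp -0.0342 0.0351
top tube [486.21 286.35] dia px [13.5205555 14.0257206] [ 0.4796 -0.33    0.09  ]
side tube [278.7  358.61] dia px [12.70848846 14.24572849] [ 0.4783 -0.3314  0.09  ]
side proj pocket floor/pivot/lever top [[311.4 233.3]
 [299.4 226.4]]
```

View pics/chk.png

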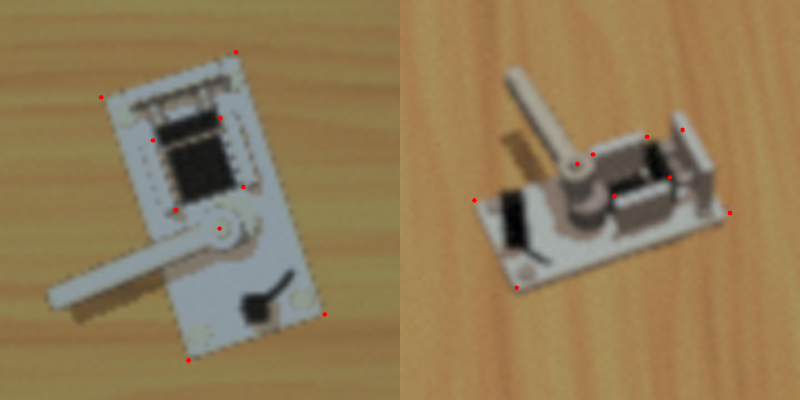

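```bash
cat >> h.py <<'E'
from scipy.spatial.transform import Rotation as Ro
def goal(p,yaw=None):
    """tool down, tool y heading yaw; prints dp cm and rotation rel. to measured pose"""
    s=bot.read_state();R=Ro.from_rotvec(s['tcp_rot']);M=R.as_matrix()
    h=np.arctan2(M[1,1],M[0,1]);yaw=h if yaw is None else yaw
    x=np.array([0,0,-1.]);y=np.array([np.cos(yaw),np.sin(yaw),0]);G=np.stack([x,y,np.cross(x,y)],1)
    print('t',round(s['time'],2),'pos',s['tool_pos'].round(4),'h',round(h,3),'x',M[:,0].round(3),'F',s['wrist_force'].round(1),'w',round(s['width'],3),'q',s['q'].round(2))
    print('dp cm',((np.array(p)-s['tool_pos'])@M*100).round(2),'rot',(R.inv()*Ro.from_matrix(G)).as_rotvec().round(3))
E
python3 - <<'E'
from h import *
for y in (-.1,.1,np.pi/2-.6): goal([.479,-.3307,.2],y)
for n,p in (('yel',(485,323)),('gr',(518,311)),('jar',(401,305)),('pot',(452,225)),('tumb',(492,170))): print(n,onz('top',*p,.09 if n!='jar' else .066).round(3))
E
```

```text
t 0.1 pos [ 0.2877 -0.6099  0.2441] h -1.13 x [-0.001  0.002 -1.   ] F [-0.2 -0.7 -0. ] w 1.002 q [-1.17  0.26  1.61  0.    1.27 -0.04]
dp cm [  4.44 -17.08 -29.21] rot [-1.03e+00 -1.00e-03  2.00e-03]
t 0.1 pos [ 0.2877 -0.6099  0.2441] h -1.13 x [-0.001  0.002 -1.   ] F [-0.2 -0.7 -0. ] w 1.002 q [-1.17  0.26  1.61  0.    1.27 -0.04]
dp cm [  4.44 -17.08 -29.21] rot [-1.23e+00 -1.00e-03  2.00e-03]
t 0.1 pos [ 0.2877 -0.6099  0.2441] h -1.13 x [-0.001  0.002 -1.   ] F [-0.2 -0.7 -0. ] w 1.002 q [-1.17  0.26  1.61  0.    1.27 -0.04]
dp cm [  4.44 -17.08 -29.21] rot [-2.101e+00 -2.000e-03  1.000e-03]
yel [ 0.409 -0.324  0.09 ]
gr [ 0.43 -0.39  0.09]
jar [ 0.447 -0.166  0.066]
pot [ 0.601 -0.269  0.09 ]
tumb [ 0.709 -0.353  0.09 ]
```

```bash
python3 -m creep '[{"grip":6.5,"dp":[0.8,-3,-5],"rotation":[0.04,0,0]},{"grip":6.5,"dp":[1.2,-5,-8.5],"rotation":[0.08,0,0]},{"grip":6.5,"dp":[1.8,-7,-12],"rotation":[0.12,0,0]},{"grip":6.5,"dp":[2.2,-9,-15.3],"rotation":[0.14,0,0]},{"grip":6.5,"dp":[2.6,-11,-18.7],"rotation":[0.14,0,0]}]' 40; python3 - <<'E'
from h import *
goal([.479,-.3307,.2],-1.2716)
E
```

```text
time: 0.52
tool_pos: [0.4048, -0.4377, 0.2194]
tcp_rot: [2.06, 0.312, -2.062]
wrist_force: [0.3, -0.4, 0.1]
width: 0.759
t 0.52 pos [ 0.4048 -0.4377  0.2194] h -1.272 x [-0.001  0.001 -1.   ] F [ 0.3 -0.4  0.1] w 0.759 q [-0.87  0.13  1.81  0.    1.2   0.41]
dp cm [  1.94  -8.03 -10.25] rot [-0.     0.     0.001]
```

```bash
python3 -m creep '[{"grip":6.5,"dp":[0.6,-2.4,-3.1],"rotation":[0,0,0]},{"grip":6.5,"dp":[1.2,-4.8,-6.2],"rotation":[0,0,0]},{"grip":6.5,"dp":[1.8,-7,-9],"rotation":[0,0,0]},{"grip":6.5,"dp":[1.94,-8,-10.2],"rotation":[0,0,0]},{"grip":6.5,"dp":[1.94,-8,-10.2],"rotation":[0,0,0]}]'; python3 - <<'E'
from h import *
goal([.479,-.3307,.052],-1.2716)
for n in("side","top"):
    im,d=bot.read_camera(n); u,v=(180,240) if n=='side' else (390,200)
    cv2.imwrite(f"pics/{n}1.png",cv2.resize(im[v:v+200,u:u+200,::-1],(600,600)))
E
```

```text
time: 0.93
tool_pos: [0.4793, -0.3291, 0.1996]
tcp_rot: [2.057, 0.319, -2.059]
wrist_force: [0.3, -0.5, 0.4]
width: 0.759
t 0.93 pos [ 0.4793 -0.3291  0.1996] h -1.266 x [-0.001  0.003 -1.   ] F [ 0.3 -0.5  0.4] w 0.759 q [-0.65  0.12  1.86  0.    1.16  0.62]
dp cm [14.76  0.18  0.07] rot [0.006 0.    0.003]
```

View pics/side1.png

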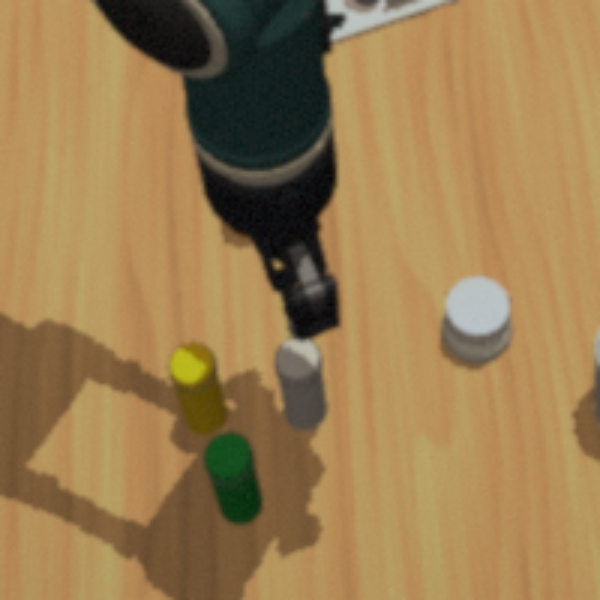

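View pics/top1.png

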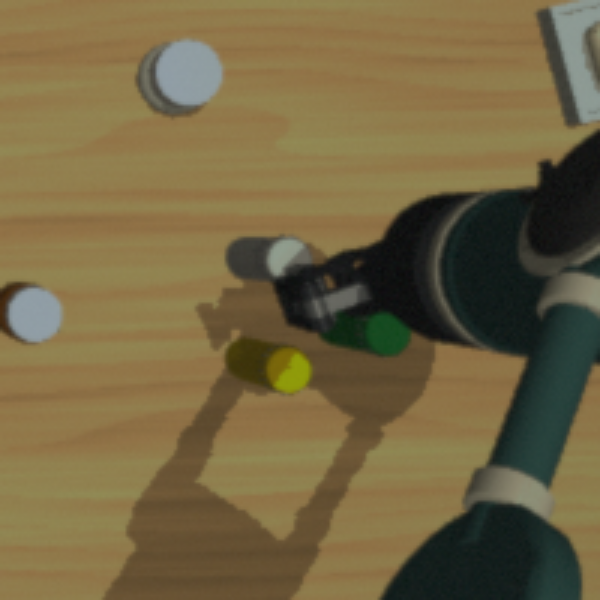

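The gripper hovers over the silver tube (side ~280,358; top ~486,286) with the yellow and green ones clear of the fingers. Going down.

```bash
python3 -m creep '[{"grip":6.5,"dp":[3.5,0.15,0.05],"rotation":[0,0,0]},{"grip":6.5,"dp":[7,0.2,0.05],"rotation":[0,0,0]},{"grip":6.5,"dp":[10.5,0.2,0.05],"rotation":[0,0,0]},{"grip":6.5,"dp":[13.5,0.2,0.05],"rotation":[0,0,0]},{"grip":6.5,"dp":[14.75,0.2,0.05],"rotation":[0,0,0]}]'; python3 -m creep '[{"grip":2.5,"dp":[0,0,0],"rotation":[0,0,0]},{"grip":2.5,"dp":[0,0,0],"rotation":[0,0,0]},{"grip":2.5,"dp":[0,0,0],"rotation":[0,0,0]},{"grip":2.5,"dp":[0,0,0],"rotation":[0,0,0]},{"grip":2.5,"dp":[0,0,0],"rotation":[0,0,0]}]' 40
python3 -m creep '[{"grip":2.5,"dp":[0,0,0],"rotation":[0,0,0]},{"grip":2.5,"dp":[0,0,0],"rotation":[0,0,0]},{"grip":2.5,"dp":[0,0,0],"rotation":[0,0,0]}]'; python3 - <<'E'
from h import *
goal([.479,-.3307,.052],-1.2716)
E
```

```text
time: 1.45
tool_pos: [0.4746, -0.3344, 0.0488]
tcp_rot: [2.057, 0.316, -2.068]
wrist_force: [-0.1, 1.1, -0.2]
width: 0.762
time: 1.87
tool_pos: [0.4797, -0.3363, 0.0558]
tcp_rot: [2.061, 0.309, -2.055]
wrist_force: [0.3, -1.0, -1.0]
width: 0.343
time: 2.12
tool_pos: [0.4797, -0.3362, 0.0556]
tcp_rot: [2.061, 0.309, -2.055]
wrist_force: [-1.3, -0.7, 6.2]
width: 0.343
t 2.12 pos [ 0.4797 -0.3362  0.0556] h -1.27 x [ 0.003 -0.003 -1.   ] F [-1.3 -0.7  6.2] w 0.343 q [-0.65  0.28  1.96 -0.    0.89  0.62]
dp cm [ 0.36 -0.55 -0.09] rot [ 0.002 -0.002 -0.003]
```

```bash
python3 -m creep '[{"grip":2.5,"dp":[-0.5,0,0],"rotation":[0,0,0]},{"grip":2.5,"dp":[-2,0,0],"rotation":[0,0,0]},{"grip":2.5,"dp":[-5,0,0],"rotation":[0,0,0]},{"grip":2.5,"dp":[-9,0,0],"rotation":[0,0,0]},{"grip":2.5,"dp":[-12,0,0],"rotation":[0,0,0]}]';python3 -m creep '[{"grip":2.5,"dp":[0,0,0],"rotation":[0,0,0]},{"grip":2.5,"dp":[0,0,0],"rotation":[0,0,0]}]'; python3 - <<'E'
from h import *
goal([.5799,.0436,.175],-1.2716)
for n in("side","top"):
    im,d=bot.read_camera(n); u,v=(180,240) if n=='side' else (390,200)
    cv2.imwrite(f"pics/{n}2.png",cv2.resize(im[v:v+200,u:u+200,::-1],(600,600)))
E
```

```text
time: 2.53
tool_pos: [0.4782, -0.3347, 0.1755]
tcp_rot: [2.06, 0.312, -2.059]
wrist_force: [0.3, -1.0, 0.0]
width: 0.345
time: 2.7
tool_pos: [0.4798, -0.336, 0.1767]
tcp_rot: [2.062, 0.308, -2.053]
wrist_force: [-0.5, 0.3, -1.0]
width: 0.34
t 2.7 pos [ 0.4798 -0.336   0.1767] h -1.27 x [ 0.005 -0.003 -1.   ] F [-0.5  0.3 -1. ] w 0.34 q [-0.65  0.15  1.88  0.    1.11  0.62]
dp cm [  0.08 -33.28 -20.81] rot [ 0.002 -0.003 -0.005]
```

View pics/side2.png

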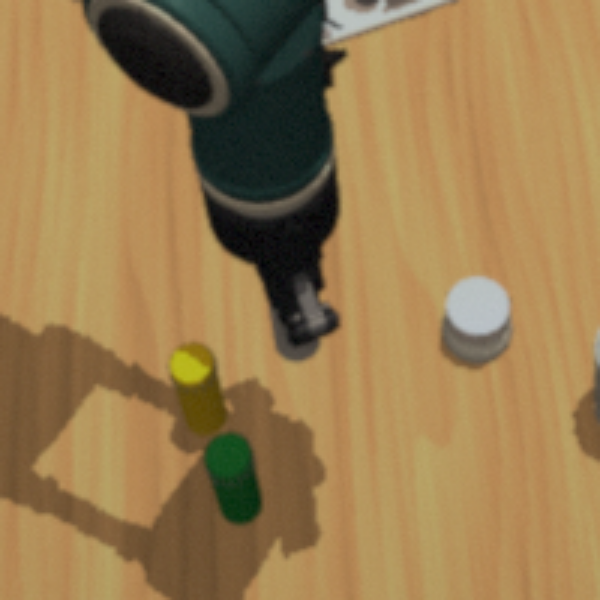

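```bash
python3 -m creep '[{"grip":2.5,"dp":[0,-2,-1.25],"rotation":[0,-0.003,-0.005]},{"grip":2.5,"dp":[0,-5,-3.13],"rotation":[0,-0.003,-0.005]},{"grip":2.5,"dp":[0,-8.3,-5.2],"rotation":[0,-0.003,-0.005]},{"grip":2.5,"dp":[0,-11.6,-7.25],"rotation":[0,-0.003,-0.005]},{"grip":2.5,"dp":[0,-14.9,-9.3],"rotation":[0,-0.003,-0.005]}]'; python3 - <<'E'
from h import *
goal([.5799,.0436,.175],-1.2716)
E
```

```text
time: 3.22
tool_pos: [0.5213, -0.163, 0.1707]
tcp_rot: [2.055, 0.319, -2.071]
wrist_force: [0.4, -0.1, -0.4]
width: 0.344
t 3.22 pos [ 0.5213 -0.163   0.1707] h -1.271 x [-0.009  0.006 -1.   ] F [ 0.4 -0.1 -0.4] w 0.344 q [-0.35  0.09  1.95  0.    1.11  0.92]
dp cm [ -0.37 -18.01 -11.7 ] rot [0.001 0.007 0.008]
```

```bash
python3 -m creep '[{"grip":2.5,"dp":[0,-3.3,-2.1],"rotation":[0,0,0]},{"grip":2.5,"dp":[0,-6.6,-4.2],"rotation":[0,0,0]},{"grip":2.5,"dp":[0,-9.9,-6.3],"rotation":[0,0,0]},{"grip":2.5,"dp":[0,-13,-8.2],"rotation":[0,0,0]},{"grip":2.5,"dp":[0,-15.5,-9.8],"rotation":[0,0,0]}]'; python3 -m creep '[{"grip":2.5,"dp":[0,-1.6,-1],"rotation":[0,0,0]},{"grip":2.5,"dp":[0,-2.7,-1.7],"rotation":[0,0,0]},{"grip":2.5,"dp":[0,-2.8,-1.8],"rotation":[0,0,0]},{"grip":2.5,"dp":[0,-2.8,-1.8],"rotation":[0,0,0]}]'; python3 - <<'E'
from h import *
goal([.5799,.0436,.175],-1.2716)
E
```

```text
time: 3.63
tool_pos: [0.569, 0.0147, 0.1712]
tcp_rot: [2.053, 0.32, -2.07]
wrist_force: [0.0, -0.8, -0.8]
width: 0.338
time: 3.97
tool_pos: [0.5786, 0.0441, 0.1724]
tcp_rot: [2.054, 0.318, -2.068]
wrist_force: [-0.4, -0.6, 0.2]
width: 0.34
t 3.97 pos [0.5786 0.0441 0.1724] h -1.269 x [-0.007  0.003 -1.   ] F [-0.4 -0.6  0.2] w 0.34 q [0.03 0.15 1.88 0.   1.12 1.3 ]
dp cm [-0.26  0.08 -0.1 ] rot [0.003 0.006 0.005]
```

```bash
python3 -m creep '[{"grip":2.5,"dp":[2,0.08,-0.1],"rotation":[0.003,0.006,0.005]},{"grip":2.5,"dp":[4,0.08,-0.1],"rotation":[0.003,0.006,0.005]},{"grip":2.5,"dp":[6,0.08,-0.1],"rotation":[0.003,0.006,0.005]},{"grip":2.5,"dp":[6.2,0.08,-0.1],"rotation":[0.003,0.006,0.005]},{"grip":2.5,"dp":[6.2,0.08,-0.1],"rotation":[0.003,0.006,0.005]}]'; python3 -m creep '[{"grip":2.5,"dp":[0,0,0],"rotation":[0,0,0]},{"grip":2.5,"dp":[0,0,0],"rotation":[0,0,0]}]'; python3 - <<'E'
from h import *
goal([.5799,.0436,.11],-1.2716)
C=[]
for n,u,v in(("side",255,170),("top",250,205)):
    im,d=bot.read_camera(n); np.savez(f"pics/{n}3.npz",im=im,d=d)
    C.append(cv2.resize(im[v:v+90,u:u+90,::-1],(400,400),interpolation=cv2.INTER_CUBIC))
cv2.imwrite("pics/c3.png",cv2.resize(np.hstack(C),None,fx=1,fy=1))
E
```

```text
time: 4.38
tool_pos: [0.5784, 0.0422, 0.11]
tcp_rot: [2.06, 0.308, -2.065]
wrist_force: [0.4, -0.9, 0.1]
width: 0.339
time: 4.55
tool_pos: [0.5816, 0.0431, 0.1135]
tcp_rot: [2.067, 0.308, -2.056]
wrist_force: [-0.2, -0.2, 0.1]
width: 0.341
t 4.55 pos [0.5816 0.0431 0.1135] h -1.274 x [ 0.005  0.001 -1.   ] F [-0.2 -0.2  0.1] w 0.341 q [0.03 0.21 1.93 0.   1.   1.3 ]
dp cm [ 0.35 -0.1   0.15] rot [-0.002 -0.005 -0.001]
```

View pics/c3.png

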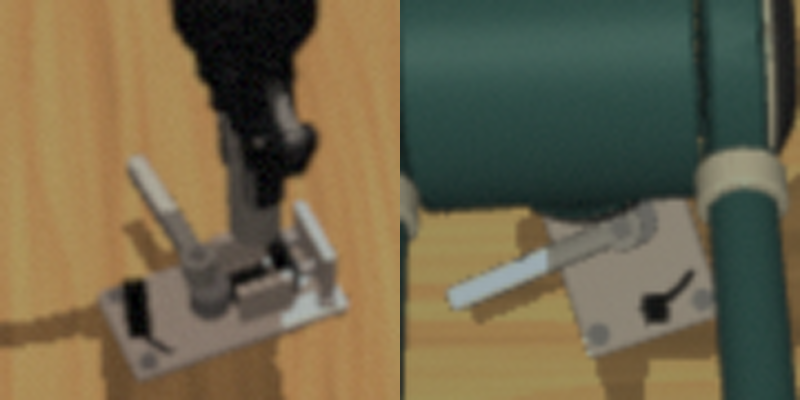

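```bash
python3 -m creep '[{"grip":2.5,"dp":[0,0,0],"rotation":[0,0,0]},{"grip":2.5,"dp":[0,0,0],"rotation":[0,0,0]}]'; python3 - <<'E'
from h import *
goal([.5799,.0436,.11],-1.2716)
s=bot.read_state()
im,d=bot.read_camera('side'); np.savez("pics/side4.npz",im=im,d=d)
v=cv2.resize(im[195:255,280:340,::-1],(780,780),interpolation=cv2.INTER_CUBIC)[:600]
c=np.array([.5816,.0431])
a=np.linspace(0,2*np.pi,60)
def dr(P,col):
    for q in proj('side',P): cv2.circle(v,tuple(int(x) for x in (q-[280,195]+.5)*13),2,col,-1)
dr([[c[0]+.015*np.cos(t),c[1]+.015*np.sin(t),.0575] for t in a],(0,0,255))
cl=np.load('clamp.npz');e=np.array([np.cos(cl['yaw']),np.sin(cl['yaw']),0]);y=np.array([-e[1],e[0],0]);p=cl['pocket']*[1,1,0]
W=lambda x,yy,z:p+e*x+y*yy+[0,0,z]
for x0,x1,y0,z in((-.016,.018,-.0165,.036),(-.016,.018,.0165,.036),(-.084,.048,-.034,.008)):
    dr([W(t,y0,z) for t in np.linspace(x0,x1,25)],(0,255,0))
dr([W(-.0314+.006*np.cos(t),.006*np.sin(t),.054) for t in a],(255,0,0))
cv2.imwrite('pics/c4.png',v)
E
```

```text
time: 4.82
tool_pos: [0.5811, 0.0438, 0.1129]
tcp_rot: [2.066, 0.31, -2.057]
wrist_force: [0.6, 0.7, -0.6]
width: 0.336
t 4.82 pos [0.5811 0.0438 0.1129] h -1.273 x [ 0.004  0.001 -1.   ] F [ 0.6  0.7 -0.6] w 0.336 q [0.03 0.21 1.93 0.   1.   1.3 ]
dp cm [ 0.29 -0.02  0.12] rot [-0.001 -0.005 -0.   ]
```

View pics/c4.png

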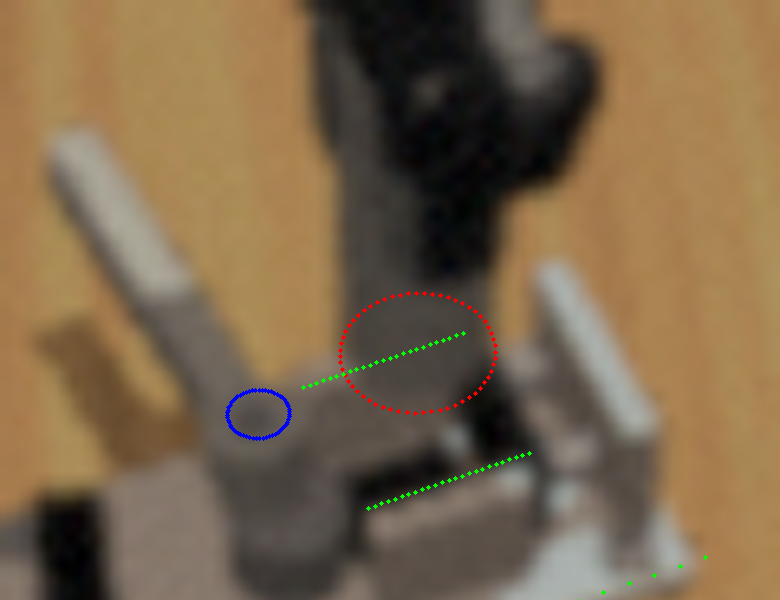

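The overlay puts the tube at the TCP's projection (side px ~312,221). The near wall and hub sit ~1 px towards clamp −y of my plate fit, so I shift the target about 1.2 mm that way and go down with force checks.

```bash
python3 -m creep '[{"grip":2.5,"dp":[0.6,0.11,0.1],"rotation":[0,-0.005,0]},{"grip":2.5,"dp":[1.2,0.11,0.1],"rotation":[0,-0.005,0]},{"grip":2.5,"dp":[1.8,0.11,0.1],"rotation":[0,-0.005,0]},{"grip":2.5,"dp":[1.8,0.11,0.1],"rotation":[0,-0.005,0]},{"grip":2.5,"dp":[1.8,0.11,0.1],"rotation":[0,-0.005,0]}]'; python3 -m creep '[{"grip":2.5,"dp":[0,0,0],"rotation":[0,0,0]},{"grip":2.5,"dp":[0,0,0],"rotation":[0,0,0]}]';python3 - <<'E'
from h import *
goal([.5805,.0425,.0656],-1.2716)
E
```

```text
time: 5.28
tool_pos: [0.579, 0.0424, 0.0928]
tcp_rot: [2.057, 0.309, -2.066]
wrist_force: [1.4, 0.3, -1.4]
width: 0.34
time: 5.45
tool_pos: [0.5801, 0.0425, 0.0941]
tcp_rot: [2.059, 0.309, -2.063]
wrist_force: [1.2, -0.1, -0.1]
width: 0.336
t 5.45 pos [0.5801 0.0425 0.0941] h -1.273 x [-0.002 -0.001 -1.   ] F [ 1.2 -0.1 -0.1] w 0.336 q [ 0.03  0.23  1.95 -0.    0.97  1.3 ]
dp cm [ 2.85  0.01 -0.04] rot [-0.001  0.002 -0.   ]
```

```bash
python3 -m creep '[{"grip":2.5,"dp":[0.2,0,-0.03],"rotation":[0,0,0]},{"grip":2.5,"dp":[0.4,0,-0.03],"rotation":[0,0,0]},{"grip":2.5,"dp":[0.6,0,-0.03],"rotation":[0,0,0]},{"grip":2.5,"dp":[0.6,0,-0.03],"rotation":[0,0,0]}]';python3 - <<'E'
from h import *
goal([.5805,.0425,.0656],-1.2716)
C=[]
im,d=bot.read_camera('side'); np.savez("pics/side5.npz",im=im,d=d)
cv2.imwrite('pics/c5.png',cv2.resize(im[195:255,280:340,::-1],(600,600),interpolation=cv2.INTER_CUBIC))
E
```

```text
time: 5.78
tool_pos: [0.5798, 0.0425, 0.0875]
tcp_rot: [2.058, 0.309, -2.064]
wrist_force: [0.3, -0.4, -0.6]
width: 0.341
t 5.78 pos [0.5798 0.0425 0.0875] h -1.273 x [-0.003 -0.001 -1.   ] F [ 0.3 -0.4 -0.6] w 0.341 q [ 0.03  0.24  1.95 -0.    0.96  1.3 ]
dp cm [ 2.19  0.02 -0.07] rot [-0.001  0.003  0.   ]
```

View pics/c5.png

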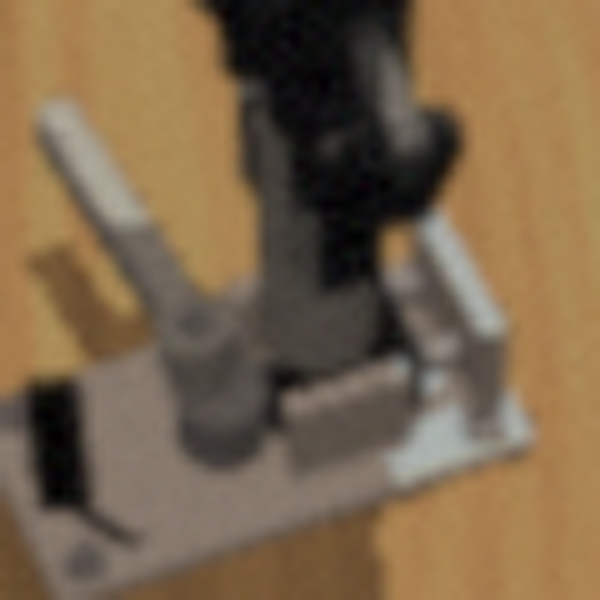

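The tube's foot is at ~32 mm, already below the wall and jaw tops with no force, and sits between hub and jaw (crop ~320,350). I continue.

```bash
python3 -m creep '[{"grip":2.5,"dp":[0.2,0,-0.03],"rotation":[0,0.003,0]},{"grip":2.5,"dp":[0.4,0,-0.05],"rotation":[0,0.003,0]},{"grip":2.5,"dp":[0.6,0,-0.05],"rotation":[0,0.003,0]},{"grip":2.5,"dp":[0.6,0,-0.05],"rotation":[0,0.003,0]}]';python3 - <<'E'
from h import *
goal([.5805,.0425,.0656],-1.2716)
E
```

```text
time: 6.17
tool_pos: [0.5805, 0.0425, 0.0828]
tcp_rot: [2.062, 0.309, -2.06]
wrist_force: [-1.5, 0.8, -1.8]
width: 0.338
t 6.17 pos [0.5805 0.0425 0.0828] h -1.273 x [ 0.001 -0.    -1.   ] F [-1.5  0.8 -1.8] w 0.338 q [ 0.03  0.24  1.95 -0.    0.95  1.3 ]
dp cm [ 1.72 -0.    0.  ] rot [-0.001 -0.001 -0.   ]
```

```bash
python3 -m creep '[{"grip":2.5,"dp":[0.2,0,0],"rotation":[0,0,0]},{"grip":2.5,"dp":[0.4,0,0],"rotation":[0,0,0]},{"grip":2.5,"dp":[0.6,0,0],"rotation":[0,0,0]},{"grip":2.5,"dp":[0.6,0,0],"rotation":[0,0,0]}]';python3 - <<'E'
from h import *
goal([.5805,.0425,.0656],-1.2716)
E
```

```text
time: 6.5
tool_pos: [0.58, 0.0427, 0.0749]
tcp_rot: [2.061, 0.31, -2.062]
wrist_force: [-1.6, -0.4, -1.9]
width: 0.342
t 6.5 pos [0.58   0.0427 0.0749] h -1.273 x [-0.  0. -1.] F [-1.6 -0.4 -1.9] w 0.342 q [0.03 0.25 1.96 0.   0.93 1.3 ]
dp cm [ 0.93  0.03 -0.04] rot [-0.001  0.     0.   ]
```

```bash
python3 -m creep '[{"grip":2.5,"dp":[0.2,0,-0.02],"rotation":[0,0,0]},{"grip":2.5,"dp":[0.4,0,-0.02],"rotation":[0,0,0]},{"grip":2.5,"dp":[0.6,0,-0.02],"rotation":[0,0,0]},{"grip":2.5,"dp":[0.6,0,-0.02],"rotation":[0,0,0]},{"grip":2.5,"dp":[0.6,0,-0.02],"rotation":[0,0,0]}]'
```

```text
time: 6.92
tool_pos: [0.5801, 0.0426, 0.0692]
tcp_rot: [2.061, 0.309, -2.062]
wrist_force: [-3.2, -1.6, -2.5]
width: 0.337
```

```bash
python3 -m creep '[{"grip":2.5,"dp":[0.1,0,0],"rotation":[0,0,0]},{"grip":2.5,"dp":[0.1,0,0],"rotation":[0,0,0]}]'
```

```text
time: 7.08
tool_pos: [0.5802, 0.0427, 0.0687]
tcp_rot: [2.061, 0.309, -2.062]
wrist_force: [-3.6, -1.0, 0.4]
width: 0.34
```

```bash
python3 -m creep '[{"grip":2.5,"dp":[0.1,0,0],"rotation":[0,0,0]},{"grip":2.5,"dp":[0.1,0,0],"rotation":[0,0,0]}]'
```

```text
time: 7.25
tool_pos: [0.5803, 0.0426, 0.0679]
tcp_rot: [2.061, 0.309, -2.062]
wrist_force: [-4.8, -1.5, 1.0]
width: 0.343
```

```bash
python3 -m creep '[{"grip":2.5,"dp":[0,0,0.06],"rotation":[0,0,0]},{"grip":2.5,"dp":[0.1,0,0.06],"rotation":[0,0,0]},{"grip":2.5,"dp":[0.1,0,0.06],"rotation":[0,0,0]}]'
```

```text
time: 7.5
tool_pos: [0.5802, 0.0425, 0.067]
tcp_rot: [2.062, 0.309, -2.06]
wrist_force: [-4.6, -1.5, 2.1]
width: 0.34
```

```bash
python3 -m creep '[{"grip":2.5,"dp":[0.1,0,0],"rotation":[0,0,0]},{"grip":2.5,"dp":[0.1,0,0],"rotation":[0,0,0]}]'
```

```text
time: 7.67
tool_pos: [0.5802, 0.0425, 0.066]
tcp_rot: [2.062, 0.309, -2.061]
wrist_force: [-4.3, -2.4, 2.1]
width: 0.341
```

```bash
python3 -m creep '[{"grip":2.5,"dp":[0.08,0,0],"rotation":[0,0,0]},{"grip":2.5,"dp":[0.08,0,0],"rotation":[0,0,0]}]'
```

```text
time: 7.83
tool_pos: [0.5803, 0.0425, 0.0659]
tcp_rot: [2.062, 0.309, -2.061]
wrist_force: [-6.5, -1.7, 5.6]
width: 0.336
```

```bash
python3 -m creep '[{"grip":2.5,"dp":[0.05,0,0.06],"rotation":[0,0,0]},{"grip":2.5,"dp":[0.05,0,0.06],"rotation":[0,0,0]},{"grip":2.5,"dp":[0.05,0,0.06],"rotation":[0,0,0]}]'; python3 - <<'E'
from h import *
goal([.5805,.0425,.0656],-1.2716)
C=[]
im,d=bot.read_camera('side'); np.savez("pics/side6.npz",im=im,d=d)
cv2.imwrite('pics/c6.png',cv2.resize(im[195:255,280:340,::-1],(600,600),interpolation=cv2.INTER_CUBIC))
E
```

```text
time: 8.08
tool_pos: [0.5802, 0.0425, 0.0659]
tcp_rot: [2.063, 0.309, -2.059]
wrist_force: [-5.0, -1.0, 7.0]
width: 0.339
t 8.08 pos [0.5802 0.0425 0.0659] h -1.273 x [ 0.002  0.    -1.   ] F [-5. -1.  7.] w 0.339 q [0.03 0.26 1.96 0.   0.91 1.3 ]
dp cm [ 0.03  0.01 -0.03] rot [-0.001 -0.002 -0.   ]
```

View pics/c6.png

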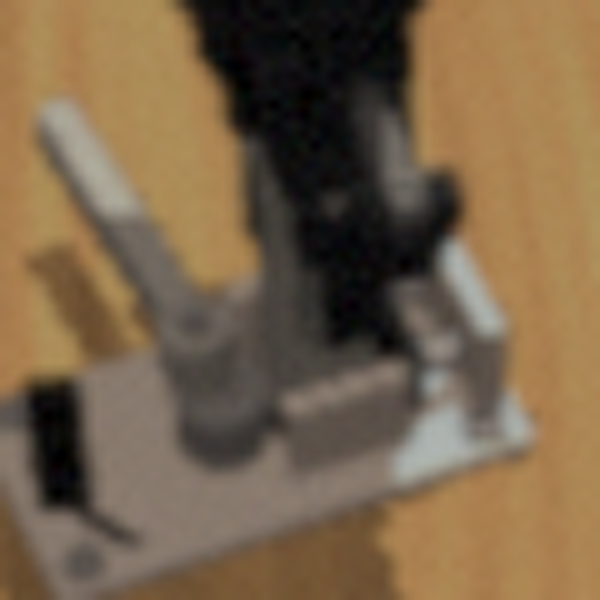

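The TCP stopped at 65.9 mm against 65.6 expected, with a firm 7 N upward, so the tube is on the floor. Releasing.

```bash
python3 -m creep '[{"grip":3.5,"dp":[0,0,0],"rotation":[0,0,0]},{"grip":4.5,"dp":[0,0,0],"rotation":[0,0,0]},{"grip":5.5,"dp":[0,0,0],"rotation":[0,0,0]},{"grip":5.5,"dp":[0,0,0],"rotation":[0,0,0]},{"grip":5.5,"dp":[0,0,0],"rotation":[0,0,0]}]'; python3 -m creep '[{"grip":5.5,"dp":[-2,0,0],"rotation":[0,0,0]},{"grip":5.5,"dp":[-5,0,0],"rotation":[0,0,0]},{"grip":5.5,"dp":[-9,0,0],"rotation":[0,0,0]},{"grip":5.5,"dp":[-13,0,0],"rotation":[0,0,0]},{"grip":5.5,"dp":[-15,0,0],"rotation":[0,0,0]}]'
python3 - <<'E'
from h import *
goal([.5805,.0425,.2],-1.2716)
C=[]
for n,u,v in(("side",255,170),("top",250,205)):
    im,d=bot.read_camera(n); np.savez(f"pics/{n}7.npz",im=im,d=d)
    C.append(cv2.resize(im[v:v+90,u:u+90,::-1],(400,400),interpolation=cv2.INTER_CUBIC))
cv2.imwrite("pics/c7.png",np.hstack(C))
E
```

```text
time: 8.55
tool_pos: [0.5803, 0.0425, 0.0648]
tcp_rot: [2.064, 0.309, -2.059]
wrist_force: [0.5, 0.7, 0.3]
width: 0.648
time: 8.97
tool_pos: [0.5822, 0.0425, 0.2203]
tcp_rot: [2.07, 0.308, -2.052]
wrist_force: [0.9, 0.4, 1.1]
width: 0.645
t 8.97 pos [0.5822 0.0425 0.2203] h -1.273 x [ 0.009  0.001 -1.   ] F [0.9 0.4 1.1] w 0.645 q [0.03 0.1  1.84 0.   1.19 1.3 ]
dp cm [ 2.03 -0.06  0.18] rot [-0.001 -0.009 -0.002]
```

View pics/c7.png

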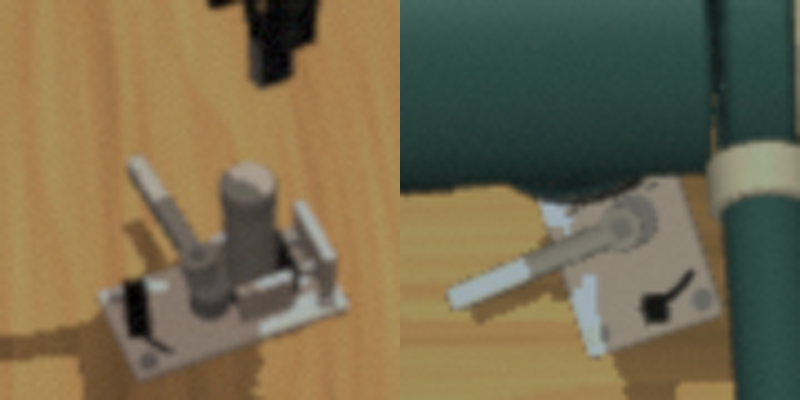

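The tube stands upright in the pocket (side px ~311,212). Next I set up the lever push with fingers shut, with contact at about 65 mm radius on the bar's +x side.

```bash
cat >> h.py <<'E'
O=np.array([.5800,.0425,0]);Y=.2992;E_=np.array([np.cos(Y),np.sin(Y),0]);N_=np.array([-E_[1],E_[0],0])
PIV=O-.0314*E_
def lev(th,gap,z=.048,r=.065):
    u=-np.sin(th)*E_+np.cos(th)*N_; n=-np.cos(th)*E_-np.sin(th)*N_
    p=PIV+r*u-(.017+gap)*n; p[2]=z; return p,-1.2716+th
def lg(th,gap,z=.048,r=.065): goal(*lev(th,gap,z,r))
def where():
    s=bot.read_state();M=Ro.from_rotvec(s['tcp_rot']).as_matrix();th=np.arctan2(M[1,1],M[0,1])+1.2716
    u=-np.sin(th)*E_+np.cos(th)*N_; n=-np.cos(th)*E_-np.sin(th)*N_;d=s['tool_pos']-PIV
    F=s['wrist_force'];print('t',round(s['time'],2),'tool th',th.round(4),'r mm',(d@u*1e3).round(1),'side mm',(d@n*1e3+17).round(1),'bar th if contact',(th+np.arcsin(((d@n)+.017)/np.hypot(d@u,.006))).round(3),'Fn(+=resist)',(-F@n).round(2),'Fu',(F@u).round(2),'Fz',F[2].round(2),'z',s['tool_pos'][2].round(4),'q6',s['q'][5].round(2))
E
python3 - <<'E'
from h import *
lg(.08,.012,.17)
E
```

```text
t 9.07 pos [0.5835 0.0425 0.221 ] h -1.273 x [ 0.012  0.001 -1.   ] F [ 0.1 -0.2  0.6] w 0.642 q [0.03 0.1  1.84 0.   1.19 1.3 ]
dp cm [ 5.07 -6.83  1.17] rot [-0.081 -0.012 -0.003]
```

```bash
python3 -m creep '[{"grip":0,"dp":[1,-2,0.3],"rotation":[-0.04,-0.005,0]},{"grip":0,"dp":[2.5,-4.5,0.7],"rotation":[-0.081,-0.01,0]},{"grip":0,"dp":[4.5,-6.5,1.1],"rotation":[-0.081,-0.01,0]},{"grip":0,"dp":[5.0,-6.8,1.15],"rotation":[-0.081,-0.01,0]},{"grip":0,"dp":[5.0,-6.8,1.15],"rotation":[-0.081,-0.01,0]}]'
python3 -m creep '[{"grip":0,"dp":[0,0,0],"rotation":[0,0,0]},{"grip":0,"dp":[0,0,0],"rotation":[0,0,0]},{"grip":0,"dp":[0,0,0],"rotation":[0,0,0]},{"grip":0,"dp":[0,0,0],"rotation":[0,0,0]}]'
python3 - <<'E'
from h import *
lg(.08,.012); where()
C=[]
for n,u,v in(("side",255,170),("top",250,205)):
    im,d=bot.read_camera(n); np.savez(f"pics/{n}8.npz",im=im,d=d)
    C.append(cv2.resize(im[v:v+90,u:u+90,::-1],(400,400),interpolation=cv2.INTER_CUBIC))
cv2.imwrite("pics/c8.png",np.hstack(C))
E
```

```text
time: 9.48
tool_pos: [0.5457, 0.1045, 0.1611]
tcp_rot: [1.997, 0.387, -2.028]
wrist_force: [0.5, -0.0, -0.1]
width: -0.004
time: 9.82
tool_pos: [0.5499, 0.1034, 0.1658]
tcp_rot: [2.007, 0.383, -2.021]
wrist_force: [-0.1, 0.2, -0.7]
width: 0.0
t 9.82 pos [0.5499 0.1034 0.1658] h -1.193 x [-0.006 -0.003 -1.   ] F [-0.1  0.2 -0.7] w 0.0 q [ 0.14  0.11  1.93 -0.    1.1   1.34]
dp cm [11.77  0.02 -0.4 ] rot [-0.001  0.007 -0.   ]
t 9.82 tool th 0.0785 r mm 65.2 side mm -8.7 bar th if contact -0.055 Fn(+=resist) -0.05 Fu 0.25 Fz -0.68 z 0.1658 q6 1.34
```

View pics/c8.png

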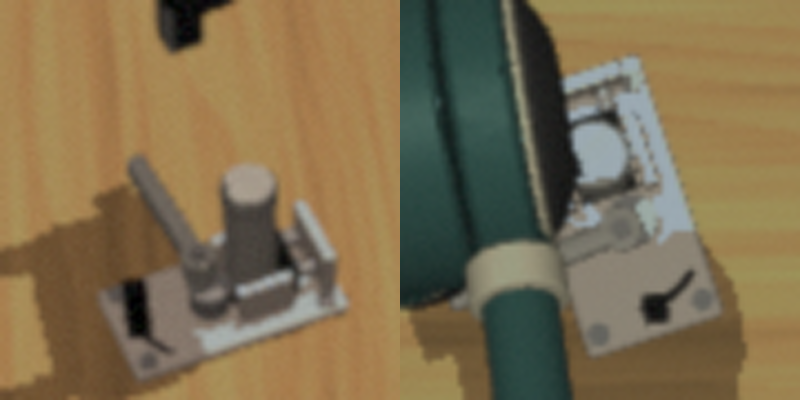

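```bash
python3 -m creep '[{"grip":0,"dp":[2.5,0,-0.4],"rotation":[0,0.007,0]},{"grip":0,"dp":[5.5,0,-0.4],"rotation":[0,0.007,0]},{"grip":0,"dp":[8.5,0,-0.4],"rotation":[0,0.007,0]},{"grip":0,"dp":[10.8,0,-0.4],"rotation":[0,0.007,0]},{"grip":0,"dp":[11.7,0,-0.4],"rotation":[0,0.007,0]}]'
python3 -m creep '[{"grip":0,"dp":[0,0,0],"rotation":[0,0,0]},{"grip":0,"dp":[0,0,0],"rotation":[0,0,0]},{"grip":0,"dp":[0,0,0],"rotation":[0,0,0]}]'
python3 - <<'E'
from h import *
lg(.08,0); where()
im,d=bot.read_camera('side')
cv2.imwrite('pics/c9.png',cv2.resize(im[180:255,270:345,::-1],(600,600),interpolation=cv2.INTER_CUBIC))
E
```

```text
time: 10.33
tool_pos: [0.5488, 0.1044, 0.0442]
tcp_rot: [2.007, 0.386, -2.022]
wrist_force: [-1.2, 0.1, 0.1]
width: 0.007
time: 10.58
tool_pos: [0.5532, 0.1053, 0.0496]
tcp_rot: [2.016, 0.386, -2.013]
wrist_force: [0.4, -0.2, -0.1]
width: -0.003
t 10.58 pos [0.5532 0.1053 0.0496] h -1.192 x [ 0.001  0.    -1.   ] F [ 0.4 -0.2 -0.1] w -0.003 q [ 0.14  0.25  2.01 -0.    0.87  1.34]
dp cm [0.15 0.07 1.26] rot [-0.001 -0.001 -0.   ]
t 10.58 tool th 0.0794 r mm 65.8 side mm -12.6 bar th if contact -0.112 Fn(+=resist) 0.32 Fu -0.31 Fz -0.09 z 0.0496 q6 1.34
```

View pics/c9.png

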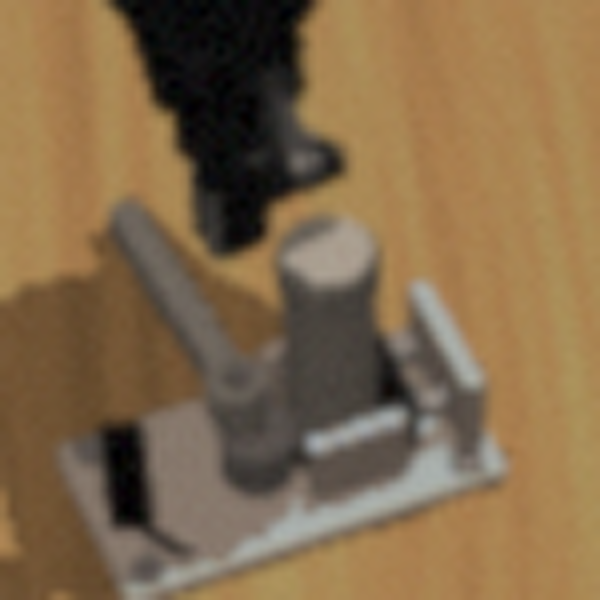

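```bash
python3 -m creep '[{"grip":0,"dp":[0.1,0,0.3],"rotation":[0,0,0]},{"grip":0,"dp":[0.2,0.05,0.6],"rotation":[0,0,0]},{"grip":0,"dp":[0.2,0.05,0.9],"rotation":[0,0,0]},{"grip":0,"dp":[0.2,0.05,1.1],"rotation":[0,0,0]},{"grip":0,"dp":[0.2,0.05,1.1],"rotation":[0,0,0]}]'
python3 - <<'E'
from h import *
where()
E
python3 -m creep '[{"grip":0,"dp":[0,0,0.1],"rotation":[0,0,0]},{"grip":0,"dp":[0,0,0.2],"rotation":[0,0,0]},{"grip":0,"dp":[0,0,0.3],"rotation":[0,0,0]},{"grip":0,"dp":[0,0,0.3],"rotation":[0,0,0]}]'
python3 - <<'E'
from h import *
where(); lg(.18,0)
E
```

```text
time: 11.05
tool_pos: [0.5409, 0.1004, 0.0459]
tcp_rot: [2.012, 0.386, -2.016]
wrist_force: [-0.4, -0.1, 0.1]
width: 0.0
t 11.05 tool th 0.0794 r mm 65.8 side mm 0.7 bar th if contact 0.089 Fn(+=resist) -0.37 Fu 0.08 Fz 0.08 z 0.0459 q6 1.33
time: 11.38
tool_pos: [0.5389, 0.0997, 0.0459]
tcp_rot: [2.013, 0.386, -2.015]
wrist_force: [1.2, 1.7, -0.2]
width: -0.001
t 11.38 tool th 0.0795 r mm 65.8 side mm 2.7 bar th if contact 0.121 Fn(+=resist) 1.73 Fu 1.13 Fz -0.2 z 0.0459 q6 1.33
t 11.38 pos [0.5389 0.0997 0.0459] h -1.192 x [-0.001 -0.    -1.   ] F [ 1.2  1.7 -0.2] w -0.001 q [0.14 0.24 2.05 0.   0.86 1.33]
dp cm [-0.21 -0.06  0.39] rot [-0.1    0.001  0.   ]
```

```bash
python3 -m creep '[{"grip":0,"dp":[0,-0.05,0.26],"rotation":[-0.04,0,0]},{"grip":0,"dp":[0,-0.095,0.53],"rotation":[-0.08,0,0]},{"grip":0,"dp":[0,-0.125,0.8],"rotation":[-0.12,0,0]},{"grip":0,"dp":[0,-0.145,1.07],"rotation":[-0.16,0,0]},{"grip":0,"dp":[0,-0.155,1.335],"rotation":[-0.2,0,0]}]'
python3 - <<'E'
from h import *
where()
E
```

```text
time: 11.8
tool_pos: [0.5259, 0.0963, 0.0459]
tcp_rot: [1.89, 0.566, -1.893]
wrist_force: [1.9, 1.9, 0.3]
width: -0.003
t 11.8 tool th 0.2815 r mm 66.0 side mm 2.6 bar th if contact 0.32 Fn(+=resist) 2.63 Fu 0.59 Fz 0.28 z 0.0459 q6 1.12
```

```bash
python3 -m creep '[{"grip":0,"dp":[0,-0.05,0.26],"rotation":[-0.04,0,0]},{"grip":0,"dp":[0,-0.095,0.53],"rotation":[-0.08,0,0]},{"grip":0,"dp":[0,-0.125,0.8],"rotation":[-0.12,0,0]},{"grip":0,"dp":[0,-0.145,1.07],"rotation":[-0.16,0,0]},{"grip":0,"dp":[0,-0.155,1.335],"rotation":[-0.2,0,0]}]'
python3 - <<'E'
from h import *
where()
E
```

```text
time: 12.22
tool_pos: [0.5135, 0.0904, 0.0459]
tcp_rot: [1.762, 0.726, -1.765]
wrist_force: [1.1, 2.5, -0.0]
width: -0.004
t 12.22 tool th 0.4814 r mm 66.3 side mm 2.7 bar th if contact 0.522 Fn(+=resist) 2.56 Fu 1.02 Fz -0.04 z 0.0459 q6 0.92
```

Works as intended (about 2.6 N). I continue.

```bash
python3 -m creep '[{"grip":0,"dp":[0,-0.05,0.26],"rotation":[-0.04,0,0]},{"grip":0,"dp":[0,-0.095,0.53],"rotation":[-0.08,0,0]},{"grip":0,"dp":[0,-0.125,0.8],"rotation":[-0.12,0,0]},{"grip":0,"dp":[0,-0.145,1.07],"rotation":[-0.16,0,0]},{"grip":0,"dp":[0,-0.155,1.335],"rotation":[-0.2,0,0]}]'
python3 - <<'E'
from h import *
where()
E
```

```text
time: 12.63
tool_pos: [0.5032, 0.0826, 0.046]
tcp_rot: [1.629, 0.871, -1.631]
wrist_force: [0.4, 4.9, 0.1]
width: 0.002
t 12.63 tool th 0.6809 r mm 66.4 side mm 2.1 bar th if contact 0.712 Fn(+=resist) 4.34 Fu 2.42 Fz 0.13 z 0.046 q6 0.7
```

```bash
python3 -m creep '[{"grip":0,"dp":[0,-0.05,0.26],"rotation":[-0.04,0,0]},{"grip":0,"dp":[0,-0.095,0.53],"rotation":[-0.08,0,0]},{"grip":0,"dp":[0,-0.125,0.8],"rotation":[-0.12,0,0]},{"grip":0,"dp":[0,-0.145,1.07],"rotation":[-0.16,0,0]},{"grip":0,"dp":[0,-0.145,1.335],"rotation":[-0.2,0,0]}]'
python3 - <<'E'
from h import *
where()
E
```

```text
time: 13.05
tool_pos: [0.4939, 0.072, 0.0458]
tcp_rot: [1.489, 1.001, -1.493]
wrist_force: [-0.7, 3.5, 1.4]
width: 0.0
t 13.05 tool th 0.8814 r mm 66.6 side mm 2.4 bar th if contact 0.918 Fn(+=resist) 2.93 Fu 1.95 Fz 1.42 z 0.0458 q6 0.48
```

```bash
python3 -m creep '[{"grip":0,"dp":[0,-0.05,0.26],"rotation":[-0.04,0,0]},{"grip":0,"dp":[0,-0.09,0.53],"rotation":[-0.08,0,0]},{"grip":0,"dp":[0,-0.115,0.8],"rotation":[-0.12,0,0]},{"grip":0,"dp":[0,-0.13,1.07],"rotation":[-0.16,0,0]},{"grip":0,"dp":[0,-0.135,1.335],"rotation":[-0.2,0,0]}]'
python3 - <<'E'
from h import *
where()
E
```

```text
time: 13.47
tool_pos: [0.4873, 0.0601, 0.0458]
tcp_rot: [1.347, 1.116, -1.351]
wrist_force: [-1.6, 5.1, 2.5]
width: 0.001
t 13.47 tool th 1.0813 r mm 66.7 side mm 2.5 bar th if contact 1.118 Fn(+=resist) 4.65 Fu 2.57 Fz 2.54 z 0.0458 q6 0.26
```

```bash
python3 -m creep '[{"grip":0,"dp":[0,-0.03,0.13],"rotation":[-0.02,0,0]},{"grip":0,"dp":[0,-0.05,0.265],"rotation":[-0.04,0,0]},{"grip":0,"dp":[0,-0.07,0.4],"rotation":[-0.06,0,0]},{"grip":0,"dp":[0,-0.09,0.53],"rotation":[-0.08,0,0]},{"grip":0,"dp":[0,-0.1,0.665],"rotation":[-0.1,0,0]}]'
python3 - <<'E'
from h import *
where()
E
```

```text
time: 13.88
tool_pos: [0.4851, 0.0533, 0.0456]
tcp_rot: [1.274, 1.167, -1.278]
wrist_force: [-0.7, 4.1, 1.0]
width: -0.004
t 13.88 tool th 1.1811 r mm 66.4 side mm 2.9 bar th if contact 1.224 Fn(+=resist) 4.01 Fu 1.05 Fz 0.95 z 0.0456 q6 0.15
```

```bash
python3 -m creep '[{"grip":0,"dp":[0,-0.03,0.13],"rotation":[-0.02,0,0]},{"grip":0,"dp":[0,-0.05,0.265],"rotation":[-0.04,0,0]},{"grip":0,"dp":[0,-0.07,0.4],"rotation":[-0.06,0,0]},{"grip":0,"dp":[0,-0.07,0.4],"rotation":[-0.06,0,0]}]'
python3 - <<'E'
from h import *
where()
C=[]
for n,u,v in(("side",255,170),("top",250,205)):
    im,d=bot.read_camera(n)
    C.append(cv2.resize(im[v:v+90,u:u+90,::-1],(400,400),interpolation=cv2.INTER_CUBIC))
cv2.imwrite("pics/c10.png",np.hstack(C))
E
```

```text
time: 14.22
tool_pos: [0.484, 0.0494, 0.0456]
tcp_rot: [1.23, 1.197, -1.234]
wrist_force: [-2.2, 3.8, 1.7]
width: -0.003
t 14.22 tool th 1.2409 r mm 66.4 side mm 2.9 bar th if contact 1.284 Fn(+=resist) 3.74 Fu 2.33 Fz 1.71 z 0.0456 q6 0.08
```

View pics/c10.png

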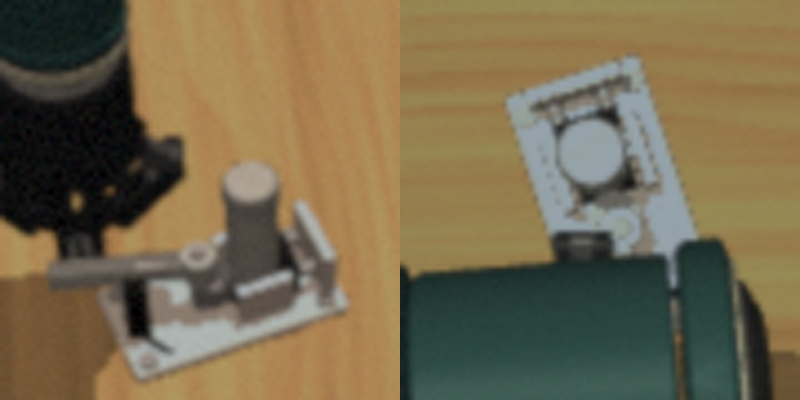

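The lever is nearly over (side px ~285,231) and approaching the black stop, with the fingers behind it. From here I feel for the stop in small steps.

```bash
for i in 1; do :; done; python3 -m creep '[{"grip":0,"dp":[0,-0.01,0.065],"rotation":[-0.01,0,0]},{"grip":0,"dp":[0,-0.02,0.13],"rotation":[-0.02,0,0]},{"grip":0,"dp":[0,-0.02,0.13],"rotation":[-0.02,0,0]}]'; python3 -c "from h import *;where()"
```

```text
time: 14.57
tool_pos: [0.4838, 0.0481, 0.0456]
tcp_rot: [1.216, 1.206, -1.22]
wrist_force: [-3.2, 3.3, 1.9]
width: -0.001
t 14.57 tool th 1.2604 r mm 66.4 side mm 2.9 bar th if contact 1.304 Fn(+=resist) 3.22 Fu 3.25 Fz 1.9 z 0.0456 q6 0.06
```

```bash
python3 -m creep '[{"grip":0,"dp":[0,-0.01,0.065],"rotation":[-0.01,0,0]},{"grip":0,"dp":[0,-0.02,0.13],"rotation":[-0.02,0,0]},{"grip":0,"dp":[0,-0.02,0.13],"rotation":[-0.02,0,0]}]'; python3 -c "from h import *;where()"
```

```text
time: 14.82
tool_pos: [0.484, 0.0464, 0.0456]
tcp_rot: [1.201, 1.214, -1.205]
wrist_force: [-1.9, 1.6, 0.1]
width: 0.002
t 14.82 tool th 1.2805 r mm 65.9 side mm 3.3 bar th if contact 1.33 Fn(+=resist) 1.58 Fu 1.86 Fz 0.08 z 0.0456 q6 0.04
```

```bash
python3 -m creep '[{"grip":0,"dp":[0,-0.01,0.065],"rotation":[-0.01,0,0]},{"grip":0,"dp":[0,-0.02,0.13],"rotation":[-0.02,0,0]},{"grip":0,"dp":[0,-0.02,0.13],"rotation":[-0.02,0,0]}]'; python3 -c "from h import *;where()"
```

```text
time: 15.07
tool_pos: [0.4838, 0.0452, 0.0456]
tcp_rot: [1.187, 1.224, -1.19]
wrist_force: [-0.9, 1.4, -0.4]
width: 0.001
t 15.07 tool th 1.3002 r mm 65.8 side mm 3.2 bar th if contact 1.348 Fn(+=resist) 1.47 Fu 0.88 Fz -0.43 z 0.0456 q6 0.01
```

```bash
python3 -m creep '[{"grip":0,"dp":[0,-0.01,0.065],"rotation":[-0.01,0,0]},{"grip":0,"dp":[0,-0.02,0.13],"rotation":[-0.02,0,0]},{"grip":0,"dp":[0,-0.02,0.13],"rotation":[-0.02,0,0]}]'; python3 -c "from h import *;where()"
```

```text
time: 15.32
tool_pos: [0.4837, 0.0444, 0.0457]
tcp_rot: [1.173, 1.234, -1.175]
wrist_force: [-1.5, 4.3, -0.6]
width: -0.004
t 15.32 tool th 1.32 r mm 65.7 side mm 2.7 bar th if contact 1.361 Fn(+=resist) 4.35 Fu 1.28 Fz -0.65 z 0.0457 q6 -0.01
```

```bash
python3 -m creep '[{"grip":0,"dp":[0,-0.01,0.065],"rotation":[-0.01,0,0]},{"grip":0,"dp":[0,-0.01,0.13],"rotation":[-0.02,0,0]},{"grip":0,"dp":[0,-0.01,0.13],"rotation":[-0.02,0,0]}]'; python3 -c "from h import *;where()"
```

```text
time: 15.57
tool_pos: [0.4834, 0.044, 0.0457]
tcp_rot: [1.159, 1.244, -1.16]
wrist_force: [-1.2, 9.1, -0.9]
width: -0.002
t 15.57 tool th 1.3392 r mm 65.7 side mm 1.8 bar th if contact 1.366 Fn(+=resist) 9.13 Fu 0.56 Fz -0.87 z 0.0457 q6 -0.03
```

The stop is felt at a lever angle of about 1.36 (force rising, bar no longer moving). Now a small nudge and hold.

```bash
python3 -m creep '[{"grip":0,"dp":[0,0,0.01],"rotation":[0,0,0]},{"grip":0,"dp":[0,0,0.02],"rotation":[0,0,0]}]'; python3 -c "from h import *;where()"
```

```text
time: 15.73
tool_pos: [0.4834, 0.044, 0.0456]
tcp_rot: [1.16, 1.244, -1.16]
wrist_force: [-2.5, 9.8, -1.4]
width: -0.002
t 15.73 tool th 1.3389 r mm 65.7 side mm 1.8 bar th if contact 1.366 Fn(+=resist) 9.99 Fu 1.85 Fz -1.36 z 0.0456 q6 -0.03
```

```bash
python3 -m creep '[{"grip":0,"dp":[0,0,0],"rotation":[0,0,0]},{"grip":0,"dp":[0,0,0],"rotation":[0,0,0]},{"grip":0,"dp":[0,0,0],"rotation":[0,0,0]}]'; python3 -c "from h import *;where()"
```

```text
time: 15.98
tool_pos: [0.4834, 0.044, 0.0457]
tcp_rot: [1.16, 1.244, -1.16]
wrist_force: [-2.0, 9.2, -1.5]
width: 0.001
t 15.98 tool th 1.3389 r mm 65.7 side mm 1.8 bar th if contact 1.366 Fn(+=resist) 9.32 Fu 1.42 Fz -1.49 z 0.0457 q6 -0.03
```

```bash
python3 -m creep '[{"grip":0,"dp":[0,0,0],"rotation":[0,0,0]},{"grip":0,"dp":[0,0,0],"rotation":[0,0,0]},{"grip":0,"dp":[0,0,0],"rotation":[0,0,0]}]'; python3 -c "from h import *;where()"
```

```text
time: 16.23
tool_pos: [0.4834, 0.044, 0.0456]
tcp_rot: [1.16, 1.244, -1.16]
wrist_force: [-3.0, 9.3, -0.7]
width: 0.001
t 16.23 tool th 1.339 r mm 65.7 side mm 1.8 bar th if contact 1.366 Fn(+=resist) 9.53 Fu 2.39 Fz -0.73 z 0.0456 q6 -0.03
```

```bash
for k in 1; do :; done; python3 -m creep '[{"grip":0,"dp":[0,0,0.02],"rotation":[0,0,0]},{"grip":0,"dp":[0,0,0.02],"rotation":[0,0,0]},{"grip":0,"dp":[0,0,0.02],"rotation":[0,0,0]},{"grip":0,"dp":[0,0,0.02],"rotation":[0,0,0]},{"grip":0,"dp":[0,0,0.02],"rotation":[0,0,0]}]'; python3 -c "from h import *;where()"; python3 -m creep '[{"grip":0,"dp":[0,0,0],"rotation":[0,0,0]},{"grip":0,"dp":[0,0,0],"rotation":[0,0,0]},{"grip":0,"dp":[0,0,0],"rotation":[0,0,0]},{"grip":0,"dp":[0,0,0],"rotation":[0,0,0]},{"grip":0,"dp":[0,0,0],"rotation":[0,0,0]}]'; python3 -c "from h import *;where()"; python3 -m creep '[{"grip":0,"dp":[0,0,0],"rotation":[0,0,0]},{"grip":0,"dp":[0,0,0],"rotation":[0,0,0]},{"grip":0,"dp":[0,0,0],"rotation":[0,0,0]},{"grip":0,"dp":[0,0,0],"rotation":[0,0,0]},{"grip":0,"dp":[0,0,0],"rotation":[0,0,0]}]'; python3 -c "from h import *;where()"
```

```text
time: 16.65
tool_pos: [0.4834, 0.044, 0.0457]
tcp_rot: [1.16, 1.244, -1.16]
wrist_force: [-2.1, 9.4, -0.8]
width: 0.0
t 16.65 tool th 1.3388 r mm 65.7 side mm 1.8 bar th if contact 1.367 Fn(+=resist) 9.53 Fu 1.48 Fz -0.84 z 0.0457 q6 -0.03
time: 17.07
tool_pos: [0.4834, 0.044, 0.0457]
tcp_rot: [1.16, 1.244, -1.16]
wrist_force: [-3.7, 10.4, -0.9]
width: -0.001
t 17.07 tool th 1.3389 r mm 65.7 side mm 1.8 bar th if contact 1.366 Fn(+=resist) 10.65 Fu 2.96 Fz -0.86 z 0.0457 q6 -0.03
time: 17.48
tool_pos: [0.4834, 0.044, 0.0457]
tcp_rot: [1.16, 1.244, -1.16]
wrist_force: [-2.8, 9.7, -0.9]
width: -0.005
t 17.48 tool th 1.3388 r mm 65.7 side mm 1.8 bar th if contact 1.366 Fn(+=resist) 9.83 Fu 2.1 Fz -0.88 z 0.0457 q6 -0.03
```

Leaned at ~9.5–10.6 N for over 1.7 s. Backing off sideways, then up.

```bash
python3 -m creep '[{"grip":0,"dp":[0,0,-0.3],"rotation":[0,0,0]},{"grip":0,"dp":[0,0,-1],"rotation":[0,0,0]},{"grip":0,"dp":[0,0,-2.2],"rotation":[0,0,0]},{"grip":0,"dp":[0,0,-3],"rotation":[0,0,0]},{"grip":0,"dp":[0,0,-3],"rotation":[0,0,0]}]'; python3 -m creep '[{"grip":0,"dp":[-2,0,-0.3],"rotation":[0,0,0]},{"grip":0,"dp":[-5,0,-2],"rotation":[0,0,0]},{"grip":0,"dp":[-9,0,-5],"rotation":[0,0,0]},{"grip":0,"dp":[-12,0,-8],"rotation":[0,0,0]},{"grip":0,"dp":[-14,0,-11],"rotation":[0,0,0]}]'; python3 -m creep '[{"grip":0,"dp":[0,0,0],"rotation":[0,0,0]},{"grip":0,"dp":[0,0,0],"rotation":[0,0,0]}]'
python3 - <<'E'
from h import *
where()
C=[]
for n,u,v in(("side",255,170),("top",250,205)):
    im,d=bot.read_camera(n);np.savez(f"pics/{n}11.npz",im=im,d=d);cv2.imwrite(f"pics/{n}11.png",im[:,:,::-1])
    C.append(cv2.resize(im[v:v+90,u:u+90,::-1],(400,400),interpolation=cv2.INTER_CUBIC))
cv2.imwrite("pics/c11.png",np.hstack(C))
E
```

```text
time: 17.9
tool_pos: [0.4822, 0.0738, 0.0461]
tcp_rot: [1.157, 1.242, -1.159]
wrist_force: [-0.1, 0.0, 0.1]
width: 0.001
time: 18.32
tool_pos: [0.4755, 0.1802, 0.1866]
tcp_rot: [1.16, 1.239, -1.159]
wrist_force: [0.1, 0.8, 0.2]
width: -0.001
time: 18.48
tool_pos: [0.4763, 0.1815, 0.1864]
tcp_rot: [1.158, 1.24, -1.154]
wrist_force: [0.1, -1.1, -0.4]
width: -0.001
t 18.48 tool th 1.3433 r mm 62.9 side mm -136.2 bar th if contact nan Fn(+=resist) -1.06 Fu -0.01 Fz -0.43 z 0.1864 q6 0.24h.py:28: RuntimeWarning: invalid value encountered in arcsin
  F=s['wrist_force'];print('t',round(s['time'],2),'tool th',th.round(4),'r mm',(d@u*1e3).round(1),'side mm',(d@n*1e3+17).round(1),'bar th if contact',(th+np.arcsin(((d@n)+.017)/np.hypot(d@u,.006))).round(3),'Fn(+=resist)',(-F@n).round(2),'Fu',(F@u).round(2),'Fz',F[2].round(2),'z',s['tool_pos'][2].round(4),'q6',s['q'][5].round(2))
```

View pics/c11.png

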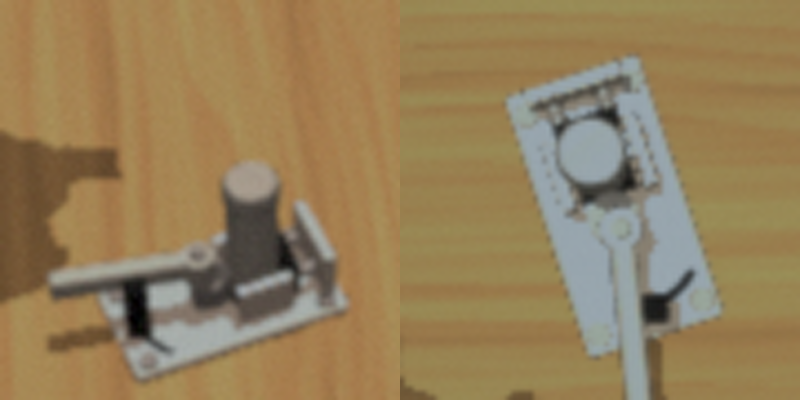

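View pics/side11.png

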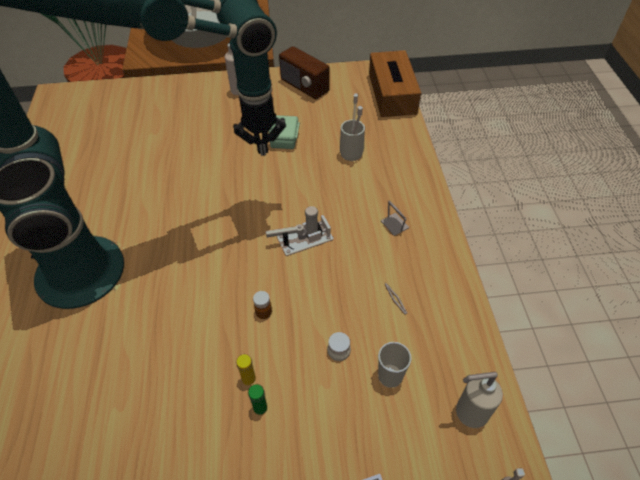

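The lever lies against the black stop (top ~308,274), the tube stands upright (top ~294,239), and the other things are where they were. One last numeric check of tube height and position.

```bash
python3 - <<'E'
from h import *
a=np.load('pics/top11.npz');P=cloud('top',a['d']);q=P[232:246,288:301].reshape(-1,3);q=q[q[:,2]>.08]
b=np.load('pics/top0.npz');t=cloud('top',b['d'])[283:292,482:490].reshape(-1,3);t=t[t[:,2]>.08]
print('top z seated',np.median(q[:,2]).round(4),'on shelf',np.median(t[:,2]).round(4))
f=8;im=a['im'][225:253,280:308];h=cv2.cvtColor(cv2.resize(im,None,fx=f,fy=f,interpolation=cv2.INTER_CUBIC),cv2.COLOR_RGB2HSV)
w=q.mean(0);print('centre clamp mm',((w-O)@E_*1e3).round(1),((w-O)@N_*1e3).round(1))
# loose things compare by image difference
for n in('side',):
    A=np.load(f'pics/{n}0.npz')['im'].astype(int);B=np.load(f'pics/{n}11.npz')['im'].astype(int)
    for nm,(u,v) in dict(jar=(262,305),pot=(339,346),tumb=(394,365),tw=(396,298),mag=(396,220),brush=(352,138),yel=(246,370),grn=(258,399)).items():
        print(nm,np.abs(A-B)[v-18:v+18,u-15:u+15].mean().round(1),end=' ')
E
```

```text
top z seated 0.0993 on shelf 0.0902
centre clamp mm 1.4 0.1
jar 2.0 pot 1.8 tumb 1.8 tw 1.8 mag 1.8 brush 1.7 yel 2.1 grn 2.7
```

```bash
python3 -c "
from workcell import bot
print(bot.finish_job(), bot.read_state()['time'])"
```

```text
the job is handed in; nothing more can be done
the job is handed in; nothing more can be done
```

The tube is seated in the pocket and the lever is over against its end stop; I handed the job in at about 18.6 s.

- **Tube:** I gripped the silver tube and lowered it into the pocket. It stopped on the floor within about 0.3 mm of the expected height, with about 7 N of downward push at most, and I let go of it there. The sideways force against the tube reached about 6.5 N near the bottom and vanished on release.
- **Lever:** With the fingers shut I pushed it round at about 1.5–5 N. I felt the stop at roughly 1.36 rad, and leaned on it with readings of 9.3–10.7 N for about 1.8 s. Then I backed off.
- **Final pictures:** The bar lies on the black stop, and the tube stands upright with its top 99 mm above the shelf (100 mm expected). The other loose things I compared, including the green and yellow look-alikes, show no change in the pictures.
- **Disagreement:** The tube's centre came out about 1.4 mm to the clamp's +x side, where 2–3 mm was expected once clamped. That is within my roughly 2 mm camera accuracy. I did not pull on the tube to test the clamping.

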